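# Feed the loaded pin pallet under the reader bridge

## Robot

A 6-joint arm with a two-finger parallel gripper is mounted at the origin on the work surface. World frame = base frame: x ahead of the robot, y to its left, z up, the work surface at z = 0. Lengths are in m, angles in rad, forces in N, time in s.
With the tool pointing down it reaches from about 0.375 to 0.975 m from the base axis. Payload 3.8 kg.
Tool frame: the origin (TCP) lies midway between the tips of the shut fingers; the grasp point (between the pads) lies 19 mm behind it; z points along the fingers, y is the line along which they close (so a half turn about z gives the same grasp; the last joint's range is limited). The gripper opens to 88 mm and grips with 3 to 60 N. Pads are 18 mm wide; open, the fingers measure 123 mm over their backs; the gripper's body (75 mm by 187 mm) begins 45 mm behind the grasp point.
Start: joints at [-1.31, 0.264, 1.604, -0, 1.274, -0.037], TCP at [0.198, -0.645, 0.239] pointing down, gripper open.
Joint ranges: [-2.63, 2.63], [-0.94, 2.18], [0.31, 2.57], [-1.31, 4.45], [0, 2.66], [-2.55, 2.55]. Speed limits (rad/s): [2.57, 2.57, 3.14, 3.14, 3.14, 3.14].

## Interface

Orientations are given as a rotation vector (axis times angle).
In Python, from cell import manip, inverse_kinematics, cams, order gives the robot as it stands. Calls block until the motion is done:
- manip.move_pose(position, orientation): joint-space move of the TCP to a pose.
- manip.move_linear(position, rate=0.15, rot=None): straight line of the TCP; rot=None keeps the orientation; rate is the mean speed in m/s.
- manip.set_joints(angles): joint-space move.
- manip.set_gripper(opening, force=None): finger opening in m; force is the grip in N (None keeps the last); returns when the fingers have stopped.
- manip.dwell(seconds).
- inverse_kinematics(position, orientation): joint angles nearest the present ones, or None.
- manip.state(): the state.
- cams.capture(name): name is "scene" or "top" or "wrist"; returns a dict with "image" (420x560x3 uint8, blue, green, red), "z_map" (420x560 float32, m along the optical axis (not along the pixel's ray), 0 where there is no reading), "intrinsics" (3x3 intrinsics, pixels), "k1" (the pictures are not rectified: a ray, as slopes to the right and down, at radius r is drawn at 1 + k1 r^2 times it, then the intrinsics apply), "position" and "orientation" of the camera in the world; the wrist camera has in their place "T_tool_cam" (4x4, takes a point from camera to tool coordinates, whose origin is the TCP and whose axes are the flange's). Camera axes: x right, y down, z forward; pixel columns grow to the right and rows downward; lengths in m; the calibration is good to about 2 mm. A picture is of the moment at which its call begins: read the wrist's pose just before it.
A pose or a line that the arm cannot do raises manip.IKError and nothing moves.
- order.close_job(): hands the job in; it is judged then, once.
The state is a dict: "clock": time; "joint_pos": joint angles; "joint_velocities": joint speeds; "tau": joint torques, N m; "tool_pos": TCP position; "tcp_rot": TCP orientation; "contact_force": force on the tool from outside, world axes, zero at the start; "moment": the same for the moment, N m; "gripper_width": finger opening in m; "grasp_force": force on a finger pad.
Only numpy, scipy, OpenCV 4.12 (cv2) and the standard library are available. Lean on these libraries where they do the work, as an engineer would, in place of code of your own. Each camera call takes 0.05 s, during which the arm holds its last target. There are 200 camera calls.

## Task

Two steel pallets wait side by side on the two-lane track of the pin machine. Slide the one that is loaded with brass pins forward along the track, flat on it all the way, under the low reader bridge until its nose is up against the end stop. Leave the empty pallet where it is.

Things in the scene. Friction and masses are not known exactly. Their poses are not given: they have to be found in the camera images.
- track: Fixed two-lane base plate. Origin on the table; x = feed direction, y = left of it, z up. Plate x -180 to +160 mm, y +-125. Two lanes centred at y = +55 and -55 mm, 68 mm wide, floor 12 mm above the table, between guide rails 8 mm higher than the floor. Aluminium end stop block in each lane, 20 mm high, face at x = +130: a pallet against it has its origin at x = 70, its tail end at x = 10.
- bridge (a point): Centre of the underside of the reader bridge, at track x = 80, y = 0: an aluminium beam across both lanes, 40 mm deep (track x 60 to 100), its underside 46 mm and top 76 mm above the table, posts outside the lanes. A black reader head over each lane (x 77 to 107) reaches 128 mm above the table. Fingers cannot pass under it above a pallet, and need not: 50 mm of tail stays out in front.
- loaded_pallet: Pallet to feed: loose steel plate 120 (x) x 60 (y) x 20 mm, about 0.4 kg, with two rows of six upright brass pins, 8 mm high (28 mm overall), on its forward half; tail plain. Origin at the centre of its underside, x to its nose, along the feed direction within 3 degrees. Lies in either lane, before the bridge, nose 20 to 60 mm short of it; about 4 mm play to each rail.
- empty_pallet: The other pallet, the same plate without pins, only two rows of six dark empty holes, 20 mm high overall. Lies in the other lane. Origin and axes as for the loaded one.

How it is judged:
By the outcome, as a careful person would: the job done as asked, in the order asked, and still so for the second after the job is handed in, with the robot touching nothing.
It also fails if it takes over 29 s, if anything falls off the work surface, if the arm or the gripper's body presses on something with over 40 N, if the wrist force passes 120 N, or if a joint passes its speed limit or range.

## Working session

There is one attempt and no reset: what is moved stays moved. The work goes in short steps, each a Python script; the robot and the scene stay as the last script left them, time stands still between calls to the robot, and variables do not carry over. Pictures are saved under pics/ and viewed, at most 10 in all, crops included, and the job is handed in when it is done.

```bash
mkdir -p pics; ls
python3 - <<'E'
from cell import manip,cams
import cv2,numpy as np
for n in("top","scene"):
    c=cams.capture(n); cv2.imwrite(f"pics/{n}1.png",c["image"]); np.savez(f"{n}1.npz",**c)
    print(n,c["intrinsics"],c["k1"],c["position"],c["orientation"],(c["z_map"]>0).mean())
s=manip.state();print(s["clock"],s["tcp_rot"],s["contact_force"])
E
```

```text
pics
top [[448.43253187   0.         274.81085542]
 [  0.         448.43253187 211.68253282]
 [  0.           0.           1.        ]] 0.02793769748861497 [0.43245101 0.04875252 0.71122035] [-1.98692891  2.20584712 -0.25440675] 0.9960416666666667
scene [[445.18383398   0.         281.65221603]
 [  0.         445.18383398 201.76634016]
 [  0.           0.           1.        ]] -0.13500358333422216 [ 0.92676944 -0.18449489  0.54775122] [-2.17243173 -1.24039173  0.44254317] 0.9962372448979592
0.1 [-3.10483221e+00 -4.65782224e-01  3.51287266e-04] [-0.84372846 -0.25450522 -0.23966378]
```

View pics/top1.png

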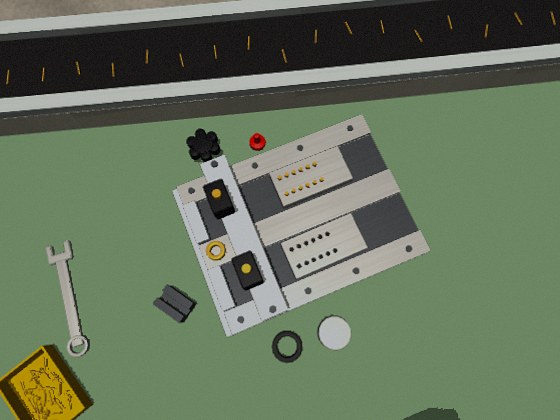

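View pics/scene1.png

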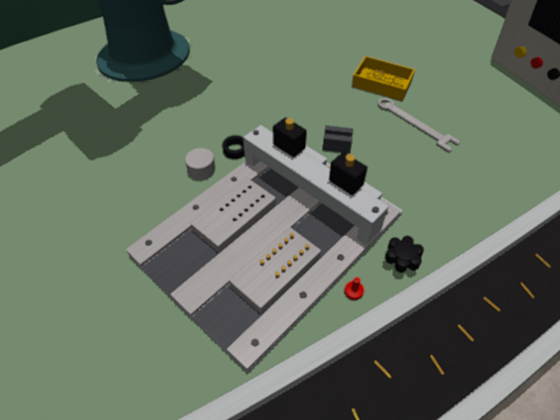

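The loaded pallet (orange pins) is at about pixel (312,178) in the top view, in the upper lane. The empty one is at about (325,245). Feed runs left and slightly down towards the bridge at about (245,235). Next I measure with depth heights.

```bash
cat > geo.py <<'E'
import numpy as np,cv2
from scipy.spatial.transform import Rotation as R
def rays(c):
    h,w=c["z_map"].shape
    g=np.stack(np.meshgrid(np.arange(w),np.arange(h)),-1).reshape(-1,1,2).astype(np.float64)
    u=cv2.undistortPoints(g,c["intrinsics"],np.array([float(c["k1"]),0,0,0,0])).reshape(h,w,2)
    return np.dstack([u,np.ones((h,w))])
def cloud(c): # world points from depth
    return (rays(c)*c["z_map"][...,None])@R.from_rotvec(c["orientation"]).as_matrix().T+c["position"]
def on_plane(c,z): # rays of every pixel cut with plane z
    d=rays(c)@R.from_rotvec(c["orientation"]).as_matrix().T
    return c["position"]+d*((z-c["position"][2])/d[...,2])[...,None]
def rect(p):
    (cx,cy),s,_=r=cv2.minAreaRect(p.astype(np.float32)*1000); b=cv2.boxPoints(r)
    e=[b[1]-b[0],b[2]-b[1]]; e=max(e,key=np.linalg.norm); a=np.degrees(np.arctan2(e[1],e[0]))
    return np.round([cx,cy,*sorted(s),a],1)
E
python3 - <<'E'
from geo import *
for n in("top","scene"):
    c=dict(np.load(n+"1.npz")); P=cloud(c); Z=P[...,2]
    hsv=cv2.cvtColor(c["image"],cv2.COLOR_BGR2HSV)
    table=cv2.inRange(hsv,(45,40,40),(75,255,255))>0
    print(n,"table z",np.percentile(Z[table],[10,50,90]))
    for lo,hi in((.027,.0365),(.016,.024),(.009,.0145),(.07,.08),(.12,.135)):
        m=((Z>lo)&(Z<hi)).astype(np.uint8); m=cv2.morphologyEx(m,cv2.MORPH_OPEN,np.ones((3,3)))
        k,l,st,ce=cv2.connectedComponentsWithStats(m)
        for i in range(1,k):
            if st[i,4]>150: print(lo,st[i,4],"px",ce[i].round(),rect(P[l==i][:,:2]),np.median(P[l==i],0).round(4))
    orange=cv2.inRange(hsv,(12,120,120),(28,255,255)); k,l,st,ce=cv2.connectedComponentsWithStats(orange)
    Q=on_plane(c,.04)
    print("orange",[(ce[i].round().tolist(),int(st[i,4]),Q[int(ce[i][1]),int(ce[i][0]),:2].round(3).tolist()) for i in range(1,k) if 3<st[i,4]<60 and 170<ce[i][0]<340 and 140<ce[i][1]<290])
    if n=="top": 
        wall=P[60:125:10,200:400:60,:].reshape(-1,3); print(wall.round(3).tolist())
E
```

```text
top table z [-0.00306421 -0.00146927  0.00016337]
0.027 630 px [202. 143.] [721.5 142.7  48.4  53.  -53.5] [0.7202 0.1417 0.0311]
0.027 2557 px [310. 175.] [649.1 -26.1  60.3 120.  -73.4] [ 0.6484 -0.0269  0.0303]
0.027 525 px [195. 222.] [592.9 160.6  19.9  66.   16.9] [0.5926 0.1604 0.0305]
0.027 2989 px [323. 245.] [535.7 -32.4  60.1 120.  -72.4] [ 0.535  -0.0315  0.0305]
0.027 206 px [215. 250.] [545.6 133.4  26.5  28.1  86.4] [0.5452 0.1338 0.0303]
0.027 585 px [220. 288.] [488.  129.5  20.   65.7  16.5] [0.4875 0.1293 0.0307]
0.027 188 px [176. 296.] [482.1 195.3  11.6  49.1  49.8] [0.4817 0.196  0.0289]
0.027 229 px [169. 310.] [463.4 208.3  11.9  46.5  49.2] [0.4632 0.2079 0.0289]
0.027 693 px [333. 332.] [405.3 -30.4  46.2  47.   54.1] [ 0.406  -0.0299  0.0288]
0.016 2809 px [299. 149.] [700.1 -17.   37.2 239.1 -73.7] [ 0.699  -0.0141  0.0183]
0.016 3717 px [325. 207.] [597.8 -47.6  42.5 239.2 -73.5] [ 0.5965 -0.0438  0.0184]
0.016 531 px [192. 190.] [646.7 162.1  36.5  47.6 -74.8] [0.6472 0.1638 0.0183]
0.016 3585 px [354. 269.] [495.4 -77.8  36.5 238.9 -73.6] [ 0.4944 -0.0
[... 3974 characters left out ...]
5]
0.07 2971 px [317. 176.] [558.4  86.5  42.6 248.6  16.8] [0.5726 0.0865 0.0765]
0.12 384 px [132.  14.] [ 42.2 -13.3  48.1 123.5  74. ] [ 0.0573 -0.0163  0.1273]
0.12 387 px [534.  25.] [480.2 688.3   8.3 142.4  -1.4] [0.4816 0.6884 0.1281]
orange [([292.0, 234.0], 8, [0.622, 0.014]), ([286.0, 239.0], 7, [0.626, 0.003]), ([280.0, 245.0], 9, [0.63, -0.009]), ([307.0, 246.0], 8, [0.649, 0.023]), ([274.0, 250.0], 9, [0.633, -0.02]), ([301.0, 251.0], 9, [0.653, 0.011]), ([268.0, 256.0], 9, [0.636, -0.032]), ([295.0, 256.0], 8, [0.656, -0.001]), ([262.0, 261.0], 9, [0.64, -0.043]), ([289.0, 262.0], 9, [0.66, -0.013]), ([283.0, 268.0], 11, [0.663, -0.023]), ([277.0, 273.0], 9, [0.667, -0.035])]
```

```bash
cat > track.py <<'E'
import numpy as np
from scipy.spatial.transform import Rotation as R
A=np.radians(106.5); d=np.array([np.cos(A),np.sin(A),0]); n=np.array([-d[1],d[0],0])
O=np.array([.558,.087,0])-.08*d
w=lambda x,y,z: O+x*d+y*n+[0,0,z]
def rot(s): # tool down, fingers closing across the lane
    return R.from_matrix(np.column_stack([-s*d,s*n,[0,0,-1]])).as_rotvec()
E
python3 - <<'E'
from track import *
from cell import manip,cams,inverse_kinematics as ik
print(cams.capture("wrist")["T_tool_cam"].round(3))
for s in(1,-1):
    print(s,np.linalg.det(R.from_rotvec(rot(s)).as_matrix()))
    for p in(w(-.145,-.055,.2),w(-.145,-.055,.017),w(.001,-.055,.017)):
        q=ik(p,rot(s)); print(p.round(3),None if q is None else np.round(q,2))
E
```

```text
[[-0.001 -0.95  -0.311  0.082]
 [ 1.    -0.    -0.001 -0.   ]
 [ 0.001 -0.311  0.95  -0.146]
 [ 0.     0.     0.     1.   ]]
1 0.999999999999999
[ 0.675 -0.113  0.2  ] None
[ 0.675 -0.113  0.017] None
[0.633 0.027 0.017] None
-1 0.999999999999999
[ 0.675 -0.113  0.2  ] [-0.2   0.31  1.62  0.    1.21 -0.49]
[ 0.675 -0.113  0.017] [-0.2   0.48  1.75  0.    0.91 -0.49]
[0.633 0.027 0.017] [ 0.    0.4   1.87  0.    0.87 -0.28]
```

The wrist camera sticks out forward (82 mm) over the reader heads. Leaning the tool back 12° keeps it clear.

```bash
cat >> track.py <<'E'
t=np.radians(12); U=np.array([0,0,1])
zt=-np.cos(t)*U+np.sin(t)*d; xt=np.cos(t)*d+np.sin(t)*U
RT=R.from_matrix(np.column_stack([xt,np.cross(zt,xt),zt])).as_rotvec()
E
python3 - <<'E'
from track import *
from cell import manip,cams,inverse_kinematics as ik
import cv2
for p in(w(-.15,-.055,.2),w(-.15,-.055,.019),w(.003,-.055,.019)):
    q=ik(p,RT); print(np.round(q,2)); assert q is not None
manip.set_gripper(0.0,20)
manip.move_pose(w(-.15,-.055,.2),RT)
manip.move_linear(w(-.15,-.055,.05),.12)
manip.move_linear(w(-.15,-.055,.019),.06)
s=manip.state(); print(s["clock"],s["tool_pos"].round(4) if hasattr(s["tool_pos"],'round') else s["tool_pos"],w(-.15,-.055,.019),s["contact_force"],s["gripper_width"])
cv2.imwrite("pics/scene2.png",cams.capture("scene")["image"])
E
```

```text
[-0.3   0.38  1.54  0.18  1.34 -0.63]
[-0.3   0.55  1.66  0.2   1.06 -0.69]
[-0.1   0.44  1.82  0.24  0.97 -0.53]
6.0333 [ 0.6759 -0.1178  0.0186] [ 0.67605861 -0.1179077   0.019     ] [0.79537718 0.08504323 0.78411231] 0.0004884589378362779
```

View pics/scene2.png

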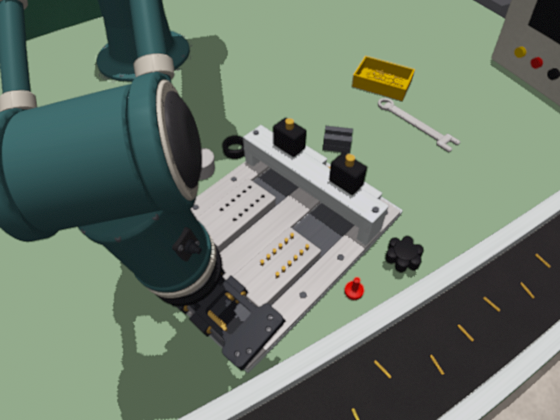

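The gripper is at about (235,315), down in the lane behind the loaded pallet's tail, and touches nothing (force about 1 N). Next I push, checking the force as I go.

Run:
```python
from track import *
from cell import manip,cams
import cv2
def f(): return float(np.dot(manip.state()["contact_force"],d))
def tx():
    p=np.array(manip.state()["tool_pos"])-O; return (p@d*1000).round(1),(p@n*1000).round(1),(p[2]*1000).round(1)
f0=f()
for x,r in((-.128,.06),(-.11,.03),(-.07,.05),(-.03,.05),(-.008,.03)):
    manip.move_linear(w(x,-.055,.019),r); print(x,tx(),round(f()-f0,1),np.round(manip.state()["contact_force"],1))
    if f()-f0<-12: break
else:
  for x in np.arange(-.0065,.0095,.0015):
    manip.move_linear(w(x,-.055,.019),.02); F=f()-f0; print(round(x,4),tx(),round(F,1))
    if F<-10: break
print(manip.state()["clock"])
for c in("scene","top"):
    k=cams.capture(c); cv2.imwrite(f"pics/{c}3.png",k["image"]); np.savez(c+"3.npz",**k)
```

```text
-0.128 (np.float64(-127.5), np.float64(-55.1), np.float64(19.2)) 0.6 [ 0.3 -0.2 -0.6]
-0.11 (np.float64(-109.6), np.float64(-55.0), np.float64(19.0)) 1.0 [0.5 0.4 1.5]
-0.07 (np.float64(-69.4), np.float64(-54.8), np.float64(18.8)) 1.7 [-0.9  0.6 -0. ]
-0.03 (np.float64(-29.7), np.float64(-55.1), np.float64(19.1)) 0.6 [-0.6 -0.4 -0.1]
-0.008 (np.float64(-7.6), np.float64(-55.0), np.float64(19.0)) 0.6 [ 0.6 -0.   0.7]
-0.0065 (np.float64(-6.6), np.float64(-55.1), np.float64(19.0)) -0.7
-0.005 (np.float64(-5.1), np.float64(-55.1), np.float64(19.1)) -1.3
-0.0035 (np.float64(-3.4), np.float64(-55.1), np.float64(19.1)) -0.8
-0.002 (np.float64(-1.9), np.float64(-55.0), np.float64(19.0)) -1.3
-0.0005 (np.float64(-0.4), np.float64(-55.0), np.float64(19.0)) -1.4
0.001 (np.float64(-0.1), np.float64(-55.4), np.float64(19.1)) -5.7
0.0025 (np.float64(0.1), np.float64(-55.8), np.float64(19.2)) -8.3
0.004 (np.float64(0.2), np.float64(-55.8), np.float64(19.2)) -12.2
12.1333
```

Force rises and the tool stops at x≈0 mm, as expected for the end stop. I back off, then check.

Run:
```python
from track import *
from geo import *
from cell import manip,cams
manip.move_linear(w(-.04,-.055,.019),.05)
manip.move_linear(w(-.06,-.055,.2),.12)
manip.move_pose(w(-.3,-.055,.25),RT)
print(manip.state()["clock"],np.round(manip.state()["contact_force"],1))
for c in("scene","top"):
    k=cams.capture(c); cv2.imwrite(f"pics/{c}4.png",k["image"])
    P=cloud(k); q=P-O; X=q@d*1000; Y=q@n*1000; Z=P[...,2]*1000
    off={"top":-1.5,"scene":.4}[c]
    for y0 in(-55,55):
        m=(abs(Y-y0)<25)&(Z-off>28)&(Z-off<36)&(X<58)
        prof=[round(float(X[m&(abs(Y-y0-v)<5)].min()),1) for v in(-20,0,20)]
        print(c,y0,"tail x",prof,"side y",np.percentile(Y[(abs(Y-y0)<36)&(Z-off>28)&(Z-off<36)&(X<58)],[0.5,99.5]).round(1),"z",[round(float(np.median(Z[m&(X>a)&(X<a+15)])-off),1) for a in(12,27,42)])
```

```text
15.9 [0.5 0.9 0. ]
scene -55 tail x [8.6, 9.2, 8.8] side y [-85.9 -25.8] z [32.2, 32.0, 32.1]
scene 55 tail x [-90.0, -90.0, -89.8] side y [24.8 85.5] z [32.3, 32.1, nan]
top -55 tail x [-481.8, 10.9, 11.2] side y [-89.4 -25.6] z [31.7, 31.9, 31.9]
top 55 tail x [-87.5, -88.4, -88.9] side y [25.5 85.3] z [32.1, 32.1, nan]
  return _methods._mean(a, axis=axis, dtype=dtype,
  ret = ret.dtype.type(ret / rcount)
```

View pics/top4.png

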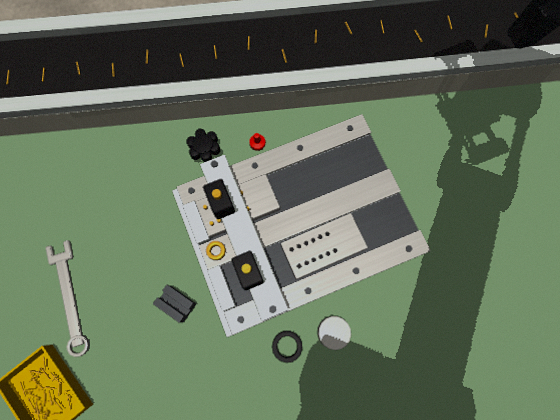

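The loaded pallet lies under the bridge, with its tail at about (265,193) and its nose against the stop at about (200,215). The tail is at x≈10 mm, flat at 32 mm, and the empty pallet at (325,245) hasn't moved. Handing in.

```bash
python3 -c "
from cell import order; print(order.close_job())"
```

```text
the job is handed in; nothing more can be done
None
```

The loaded pallet is under the reader bridge, lying flat with its nose against the end stop; the empty pallet was left where it was, and the job was handed in with about 16 s on the robot's clock.

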